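# Set up the cordless floodlight and hold it up

## Task

Set up the cordless floodlight lying on its face: take its flat battery out of the charger, slide it fully home into the slot in the lamp's back, then swing the wire stand out until it snaps over centre against its stop. Then raise the lamp by its carrying bar until it stands upright on its lower tube and the stand's foot, and finish while still holding it there by the bar, since it is front-heavy and falls on its face if let go. Leave the other things on the table where they are.

Things in the scene. Friction and masses are not known exactly. Their poses are not given: they have to be found in the camera images.
- lamp: Loose floodlight, 0.7 kg, face down: housing x 45..225, y +-112, z 0..60 mm in a 16 mm tube guard (centreline z 56; sides y +-128; bar x 284). x: lower tube to bar (up when stood), z out of its back. Origin: face plane, outer edge of lower tube, mid-width. Raised, it pivots on the housing edge x 45, z 0 to about 51 deg, then on the lower tube's feet. Front-heavy: upright it falls face first.
- lamp_bar (a point): Middle of the carrying bar's rubber grip (19 mm diameter, 110 mm long, along the lamp's y) at x 284, z 56 mm in the lamp's frame, 50 mm clear of the housing. Round: it can turn in the fingers while the lamp is raised.
- lamp_rail (a point): Middle of the lower tube, at x 10, z 56 mm in the lamp's frame; its two rubber feet are 20 mm in diameter, so it is 10 mm above the table when the lamp stands (the carrying bar is then 284 mm up and the stand's foot 140 mm behind the tube).
- bay_floor (a point): Centre of the floor of the battery slot in the lamp's back, at x 135, y 0, z 22 mm in the lamp's frame, same axes. The slot is 25 mm along x, 73 mm along y, 38 mm deep; its mouth at z 60 mm has a 3 mm chamfer and faces along the lamp's z (up while it lies).
- battery: Flat grey battery, 22 x 70 x 78 mm (its x, y, z), 0.17 kg, standing upright in the charger; origin at the centre of its lower end, z along its length. Either way round fits. Seated in the lamp its lower end is on the slot's floor and 40 mm stick out.
- charger: Black charger fixed to the table, 80 x 110 mm and 42 mm high, origin under its centre. Its slot (25 along its x, 73 along its y) is 30 mm deep, floor 12 mm above the table; the battery is lifted straight up out of it. It stands at one side of the lamp, the label printer at the other.
- printer: White label printer fixed to the table, 110 x 100 x 78 mm, origin under its centre. Not used.
- stand (a joint): Swing of the wire stand, rad: 0 folded against the lamp's back, 0.66 out against its stop. Hinge axis along the lamp's y (positive turn about +y) at x 165, z 74 mm. While the lamp lies, an over-centre spring pulls it shut below about 0.38 and snaps it open above; about 2 N up at the foot starts it. A hard jerk lifts the lamp.
- stand_foot (a point): Middle of the stand's foot, a rubber-covered bar 13 mm in diameter, 226 mm long along the lamp's y, 201 mm from the hinge. Folded it lies beyond the lower tube at x -36, z 74 mm in the lamp's frame, 30 mm clear of the tube; swung out it has risen to x 6, z 197 mm. Its centre is 6.5 mm above the table when the lamp stands upright.
- mug: Bystander: white mug, 82 mm across, 92 mm tall, origin under its centre
- stapler: Bystander: steel desk stapler, 130 x 34 x 60 mm, origin under its middle
- tape_roll: Bystander: flat roll of parcel tape lying on its side, 92 mm across, 25 mm high
- stamp: Bystander: hand stamp standing on its foot, 60 x 32 mm, 81 mm tall
- label_holder: Bystander: steel label holder with a card in it, lying flat, 90 x 140 x 9 mm
- marker: Bystander: marker pen lying flat, 130 mm long, 19 mm thick
- screwdriver: Bystander: screwdriver lying flat, about 200 mm long
Not all that is in view belongs to the job. Leave any green or purple look-alike of the battery alone.

How it is judged:
On the way, in this order (a step that is already met when the one before it is completed fails the run):
1. the battery is slid fully home into the slot in the lamp's back (distance between battery and bay_floor below 0.007 m and angle between the z axis of battery and the z axis of lamp, either way round below 0.15 rad), for 0.2 s.
2. the stand is swung out over centre to its stop (value of joint stand above 0.6 rad), for 0.2 s.
At the end, for the whole second after the job is handed in: Lamp upright within 0.1 rad, tube centre below 16 mm, stand open (above 0.6) with its foot centre below 15 mm, battery end within 9 mm of the slot floor's centre, lamp at rest, fingers pressing it with over 2 N and the TCP within 40 mm of the bar's middle (angle between lamp's own x axis and vertical below 0.1 rad and height (world z) of lamp_rail below 0.016 m and height (world z) of stand_foot below 0.015 m and value of joint stand above 0.6 rad and distance between battery and bay_floor below 0.009 m and angle between the z axis of battery and the z axis of lamp, either way round below 0.15 rad and distance between the grasp point and lamp_bar below 0.04 m and contact force between the fingers and lamp above 2 N and linear speed of lamp below 0.03 m/s); the arm keeps its last pose, push and grip.
It fails at once if one of the bystanders on the table is moved more than 30 mm (distance of any of mug, stapler, tape_roll, stamp, label_holder, marker, screwdriver from where it was at the start of the episode above 0.03 m).
It also fails if it takes over 72 s, if anything falls off the work surface, if the arm or the gripper's body presses on something with over 40 N, if the wrist force passes 120 N, or if a joint passes its speed limit or range.

## Robot

A 7-joint arm with a two-finger parallel gripper is mounted at the origin on the work surface. World frame = base frame: x ahead of the robot, y to its left, z up, the work surface at z = 0. Lengths are in m, angles in rad, forces in N, time in s.
With the tool pointing down it reaches from about 0.425 to 0.875 m from the base axis. Payload 8.4 kg.
Tool frame: the origin (TCP) lies between the finger pads, 19 mm behind the fingertips; this is the grasp point; z points along the fingers, y is the line along which they close (so a half turn about z gives the same grasp; the last joint's range is limited). The gripper opens to 87 mm and grips with 3 to 60 N. Pads are 19 mm wide; open, the fingers measure 117 mm over their backs; the gripper's body (75 mm by 190 mm) begins 51 mm behind the grasp point.
Start: joints at [1.091, 0.333, 0.04, 1.465, -0.013, 1.343, -0.059], TCP at [0.242, -0.603, 0.241] pointing down, gripper open.
Joint ranges: [-2.58, 2.58], [-0.38, 2.09], [-1.3, 1.39], [0.25, 2.4], [-1.5, 4.64], [0.08, 2.09], [-2.65, 2.65]. Speed limits (rad/s): [2.22, 2.22, 2.79, 2.79, 3.14, 3.14, 3.14].

## Interface

Orientations are given as a unit quaternion [x, y, z, w].
In Python, from bench import sense, get_image, camera_info, arm gives the robot as it stands. The module is installed in compiled form; this text tells all that it offers.
- The arm moves only by the shell command python3 -m crank 'ROWS' [OPENING]. ROWS is JSON, a list of rows, each an object of numbers: "x", "y", "z": the shift along the tool's x, y, z in m; "turn": the turn about the tool's z in rad. A call has 1 to 10 rows; each row shifts and turns the commanded pose from where the row before left it, along the tool's axes as they then stand; what a row does not reach is not made up. A row lasts 1/10 s, in which the tool goes at most 50 mm and 8.59 degrees, less where a joint would pass 70% of its speed; a pose out of reach is approached as far as the arm can. A call with a gripper value outside its range is refused whole. OPENING is the finger opening in m, from 0 to 0.087, set as the call begins (- or left out, the last holds). The fingers move at their own pace and stop on an object; the grip force is fixed at half the most. Time passes only in rows, so rows that do not move let the fingers close. It gives the time, the measured TCP pose, the force, the opening and the grip force at its end, in the units of the state.
- sense(): the state, without advancing time (a new reading comes with each control period).
- get_image(name): name is "side" or "top"; returns the picture (480x640x3 uint8, red, green, blue); there is no depth.
- camera_info(name): a dict with "K" (3x3 intrinsics, pixels), "k1" (the pictures are not rectified: a ray, as slopes to the right and down, at radius r is drawn at 1 + k1 r^2 times it, then the intrinsics apply), "cam_to_world" (4x4, takes a point from camera to world coordinates). Camera axes: x right, y up, looking along -z (the intrinsics and any distortion apply to the point x, -y, -z); pixel columns grow to the right and rows downward; lengths in m; the calibration is good to about 2 mm. A picture is of the moment at which its call begins. camera_info takes no time and is no camera call.
- arm.job_done(): hands the job in; it is judged then, once.
The state is a dict: "clock": time; "q": joint angles; "dq": joint speeds; "joint_efforts": joint torques, N m; "eef_pos": TCP position; "ee_rot": TCP orientation; "ft_force": force on the tool from outside, world axes, zero at the start; "wrist_torque": the same for the moment, N m; "grip_width": finger opening in m; "finger_force": force on a finger pad.
Only numpy, scipy, OpenCV 4.12 (cv2) and the standard library are available. Lean on these libraries where they do the work, as an engineer would, in place of code of your own. Each camera call takes 0.05 s, during which the arm holds its last target. There are 200 camera calls.

## Working session

There is one attempt and no reset: what is moved stays moved. The work goes in short steps, Python scripts to look and compute and a shell command to move; the robot and the scene stay as the last step left them, time stands still between calls to the robot, and variables do not carry over. Pictures are saved under pics/ and viewed, at most 10 in all, crops included, and the job is handed in when it is done.

```bash
mkdir -p pics
python3 - <<'E'
from bench import *
import cv2,numpy as np
for n in("top","side"):
    im=get_image(n); cv2.imwrite(f"pics/{n}0.png",im[:,:,::-1]); c=camera_info(n); print(n,np.round(c["K"],1).tolist(),c["k1"],np.round(c["cam_to_world"],3).tolist())
s=sense(); print({k:np.round(v,3).tolist() for k,v in s.items()})
E
```

```text
top [[582.5, 0.0, 317.9], [0.0, 582.5, 235.3], [0.0, 0.0, 1.0]] -0.12040288945306704 [[-0.004, 0.992, -0.125, 0.302], [-1.0, -0.002, 0.019, 0.003], [0.019, 0.125, 0.992, 1.488], [0.0, 0.0, 0.0, 1.0]]
side [[588.4, 0.0, 316.9], [0.0, 588.4, 242.7], [0.0, 0.0, 1.0]] -0.17450445989739227 [[-0.992, 0.085, -0.089, 0.32], [-0.122, -0.556, 0.822, 1.146], [0.02, 0.827, 0.562, 0.902], [0.0, 0.0, 0.0, 1.0]]
{'clock': 0.1, 'q': [1.091, 0.334, 0.04, 1.466, -0.013, 1.343, -0.059], 'dq': [-0.0, -0.001, -0.0, -0.002, -0.001, -0.002, -0.001], 'joint_efforts': [0.005, -65.78, 1.341, -40.471, -0.06, 0.041, 0.0], 'eef_pos': [0.241, -0.603, 0.24], 'ee_rot': [0.982, 0.189, -0.0, -0.001], 'ft_force': [1.018, 0.71, 0.162], 'wrist_torque': [0.072, -0.041, 0.026], 'finger_force': 0.0, 'grip_width': 0.087}
```

View pics/top0.png

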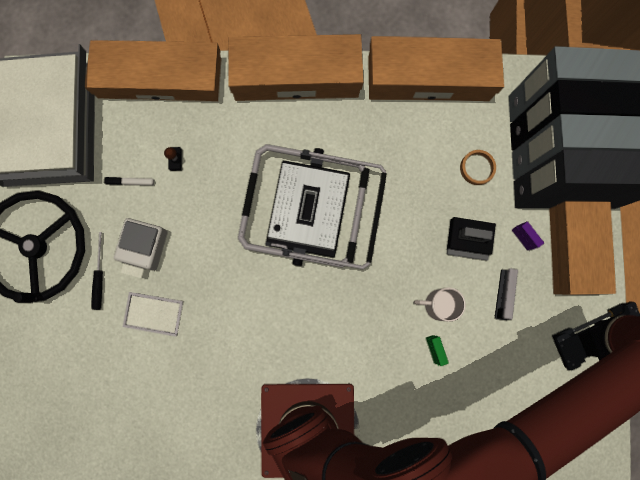

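View pics/side0.png

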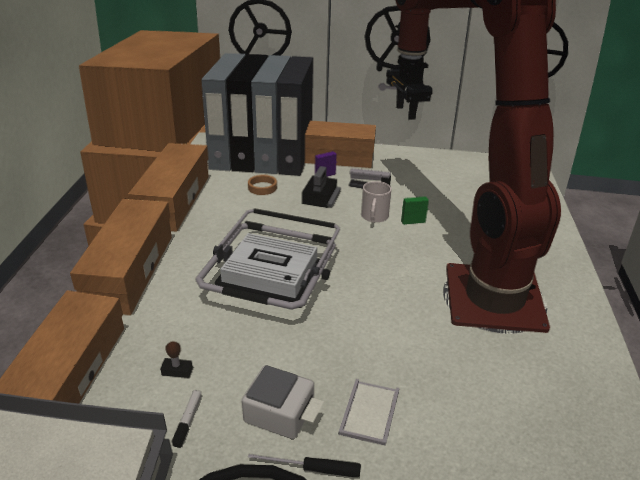

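Top view shows the lamp at (312,208) with its bar on the left, grip (250,195), and the stand foot on the right (377,217). The slot is at (308,205).
Battery candidates are grey at (475,235) standing in the black charger, green at (437,350) and purple at (528,236). The grey one in the charger fits the description, and I'll confirm it in an enlarged crop.

```bash
cat > h.py <<'E'
from bench import *
import cv2,numpy as np
def ray(n,uv):
    c=camera_info(n);K=np.array(c["K"]);T=np.array(c["cam_to_world"])
    d=np.array([(uv[0]-K[0,2])/K[0,0],(uv[1]-K[1,2])/K[1,1]]);u=d.copy()
    for _ in range(20):u=d/(1+c["k1"]*(u@u))
    v=T[:3,:3]@np.array([u[0],-u[1],-1]);return T[:3,3],v/np.linalg.norm(v)
def onz(n,uv,z):
    o,v=ray(n,uv);return o+v*(z-o[2])/v[2]
def proj(n,p):
    c=camera_info(n);K=np.array(c["K"]);T=np.array(c["cam_to_world"])
    q=T[:3,:3].T@(np.array(p)-T[:3,3]);u=np.array([q[0],-q[1]])/-q[2];u=u*(1+c["k1"]*(u@u))
    return u*[K[0,0],K[1,1]]+K[:2,2]
def tri(a,b):
    (o1,v1),(o2,v2)=ray("top",a),ray("side",b)
    A=np.array([v1,-v2]).T;t=np.linalg.lstsq(A,o2-o1,rcond=None)[0]
    p,q=o1+t[0]*v1,o2+t[1]*v2;return (p+q)/2,np.linalg.norm(p-q)
def crop(im,x,y,w,h,s):return cv2.resize(im[y:y+h,x:x+w],None,fx=s,fy=s,interpolation=cv2.INTER_CUBIC)
E
python3 - <<'E'
from h import *
t=cv2.imread("pics/top0.png");s=cv2.imread("pics/side0.png")
a=crop(t,440,205,80,60,5);b=crop(s,290,155,80,60,5);c=crop(t,230,140,160,60*2+10,5)
cv2.imwrite("pics/c1.png",np.hstack([a,b]));cv2.imwrite("pics/c2.png",c[:600])
E
```

```text
(no output)
```

View pics/c1.png

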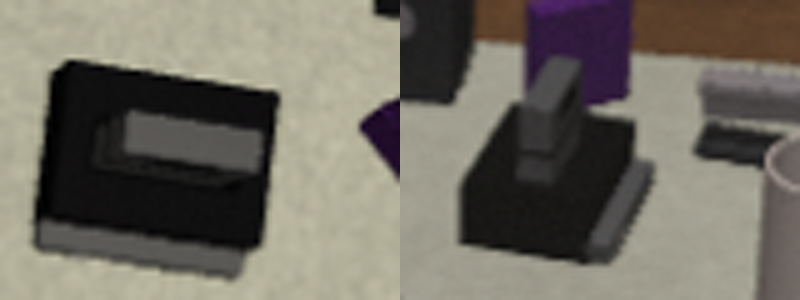

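View pics/c2.png

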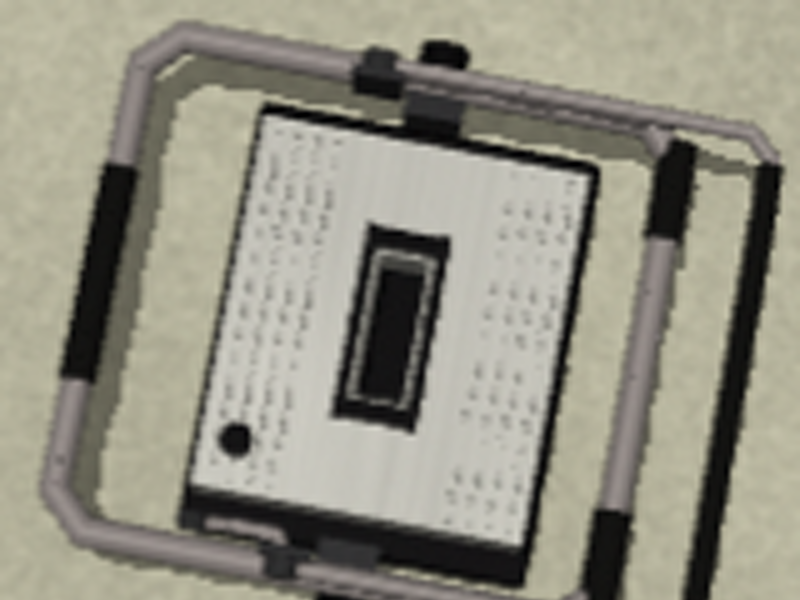

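The crops confirm the battery: light grey block at top (479,233), standing in the black charger's slot. Lamp picks are grip middle (250,194), slot mouth about (308,205) and foot bar about (377,217).

Run:
```python
from h import *
C=lambda x,y,ox,oy:(ox+x/5-.4,oy+y/5-.4)
def quad(ps,ox,oy,z):
    P=np.array([onz("top",C(*p,ox,oy),z) for p in ps]);c=P.mean(0)
    l=[np.linalg.norm(P[(i+1)%4]-P[i]) for i in range(4)]
    e=(P[2]+P[3]-P[0]-P[1])/2;f=(P[1]+P[2]-P[0]-P[3])/2
    print(np.round(c,4),"edges",np.round(l,4),"ang 03",np.degrees(np.arctan2(e[1],e[0])).round(1),"ang 01",np.degrees(np.arctan2(f[1],f[0])).round(1));return c
print("battery");quad([(127,110),(265,128),(262,172),(122,152)],440,205,.090)
print("mouth outer black");m=quad([(370,225),(450,238),(415,432),(333,415)],230,140,.060)
print("mouth rim");m=quad([(377,247),(440,252),(410,412),(347,403)],230,140,.060)
print("housing top");hq=quad([(265,112),(597,170),(523,550),(190,490)],230,140,.060)
g=[onz("top",C(*p,230,140),.056) for p in((120,165),(78,380))];gm=(g[0]+g[1])/2;print("grip",np.round(gm,4),np.linalg.norm(g[0]-g[1]))
r=[onz("top",C(*p,230,140),.056) for p in((663,238),(617,510))];rm=(r[0]+r[1])/2;print("rail",np.round(rm,4))
d=gm-rm;print(np.linalg.norm(d),np.degrees(np.arctan2(d[1],d[0])))
t=cv2.imread("pics/top0.png")
gs=t[205:265,440:520].astype(int);b=gs.max(2)
mk=((b>85)&(b<150)&(gs.max(2)-gs.min(2)<14)).astype(np.uint8)
n,l,st,ce=cv2.connectedComponentsWithStats(mk)
for i in range(1,n):
    if st[i,4]>60:
        rr=cv2.minAreaRect(np.argwhere(l==i)[:,::-1].astype(np.float32));p=(rr[0][0]+440,rr[0][1]+205);print(st[i,4],rr,onz("top",p,.09).round(4))
```

```text
battery
[ 0.4845 -0.4183  0.09  ] edges [0.0698 0.022  0.0707 0.021 ] ang 03 172.4 ang 01 -97.8
mouth outer black
[ 5.585e-01 -1.000e-04  6.000e-02] edges [0.0405 0.0995 0.0415 0.0978] ang 03 169.4 ang 01 -100.7
mouth rim
[ 0.5579 -0.0008  0.06  ] edges [0.0316 0.0822 0.0315 0.0802] ang 03 169.3 ang 01 -96.5
housing top
[ 0.5577 -0.001   0.06  ] edges [0.1694 0.1955 0.167  0.1948] ang 03 168.9 ang 01 -100.3
grip [0.5875 0.1464 0.056 ] 0.11121540429721817
rail [ 0.5359 -0.1238  0.056 ]
0.27513947295655095 79.1937893006455
172 ((38.32658386230469, 27.627166748046875), (25.773693084716797, 6.918601989746094), 8.746162414550781) [ 0.4847 -0.418   0.09  ]
161 ((27.924854278564453, 49.98843765258789), (40.2951545715332, 5.3220014572143555), 8.746162414550781) [ 0.4297 -0.3899  0.09  ]
```

Lamp x axis points at about 79.3° in the world frame, with the slot at (0.558, -0.001). The battery top is at (0.4845, -0.418), short axis -7.8°. I'll turn the tool first.

```bash
cat > go.py <<'E'
# prints tool-axis shift and turn to a world target: go.py x y z yaw_of_tool_y_deg(optional)
import sys;from h import *
from scipy.spatial.transform import Rotation as R
s=sense();r=R.from_quat(s["ee_rot"]);p=np.array(s["eef_pos"]);a=list(map(float,sys.argv[1:]))
y=r.as_matrix()[:,1];yaw=np.degrees(np.arctan2(y[1],y[0]))
print("t",round(s["clock"],2),"p",p.round(4),"yaw_y",yaw.round(2),"q",np.round(s["q"],2),"F",np.round(s["ft_force"],1),"w",round(s["grip_width"],4),"ff",round(s["finger_force"],1))
if len(a)>=3:print("tool shift",r.inv().apply(np.array(a[:3])-p).round(4))
if len(a)>3:print("turn",-np.radians((a[3]-yaw+180)%360-180).round(3))
E
python3 -m crank '[{"turn":-0.132},{"turn":-0.132},{"turn":-0.132},{"turn":-0.132},{"turn":-0.132},{"turn":-0.132},{"turn":-0.132},{"turn":-0.13}]'
python3 go.py 0.4845 -0.418 0.2 -7.8
```

```text
t 0.1 p [ 0.2414 -0.6031  0.2405] yaw_y -68.19 q [ 1.09  0.33  0.04  1.47 -0.01  1.34 -0.06] F [1.  0.7 0.2] w 0.0873 ff 0.0
tool shift [ 0.2945 -0.0814  0.0405]
turn -1.054schema error: expected keys x, y, z, turn
```

All four keys are required.

```bash
python3 -m crank '[{"x":0,"y":0,"z":0,"turn":-0.132},{"x":0,"y":0,"z":0,"turn":-0.132},{"x":0,"y":0,"z":0,"turn":-0.132},{"x":0,"y":0,"z":0,"turn":-0.132},{"x":0,"y":0,"z":0,"turn":-0.132},{"x":0,"y":0,"z":0,"turn":-0.132},{"x":0,"y":0,"z":0,"turn":-0.132},{"x":0,"y":0,"z":0,"turn":-0.13}]' 0.087
python3 go.py 0.4845 -0.418 0.2 -7.8
```

```text
clock: 0.9
eef_pos: [0.2415, -0.6032, 0.2407]
ee_rot: [0.752, 0.659, 0.0, -0.0]
ft_force: [-2.1, 0.7, -0.2]
grip_width: 0.0867
finger_force: 0.0
t 0.9 p [ 0.2415 -0.6032  0.2407] yaw_y -7.49 q [ 1.21  0.34 -0.11  1.46  0.04  1.35  0.96] F [-2.1  0.7 -0.2] w 0.0867 ff 0.0
tool shift [0.2153 0.2169 0.0408]
turn 0.005
```

```bash
python3 -m crank '[{"x":0.02,"y":0.02,"z":0,"turn":0},{"x":0.028,"y":0.028,"z":0,"turn":0},{"x":0.028,"y":0.028,"z":0,"turn":0},{"x":0.028,"y":0.028,"z":0.01,"turn":0.005},{"x":0.028,"y":0.028,"z":0.01,"turn":0},{"x":0.028,"y":0.028,"z":0.01,"turn":0},{"x":0.028,"y":0.028,"z":0.01,"turn":0},{"x":0.028,"y":0.028,"z":0,"turn":0},{"x":0,"y":0,"z":0,"turn":0},{"x":0,"y":0,"z":0,"turn":0}]' 0.06
python3 go.py 0.4845 -0.418 0.074 -7.8
```

```text
clock: 1.9
eef_pos: [0.486, -0.4183, 0.2007]
ee_rot: [0.754, 0.656, -0.0, -0.001]
ft_force: [-0.0, -0.9, 0.3]
grip_width: 0.0604
finger_force: 0.0
t 1.9 p [ 0.486  -0.4183  0.2007] yaw_y -7.94 q [ 0.84  0.35 -0.25  1.53  0.09  1.27  0.44] F [-0.  -0.9  0.3] w 0.0604 ff 0.0
tool shift [ 0.     -0.0014  0.1267]
turn -0.003
```

```bash
python3 -m crank '[{"x":0,"y":-0.0015,"z":0.025,"turn":0},{"x":0,"y":0,"z":0.03,"turn":0},{"x":0,"y":0,"z":0.03,"turn":0},{"x":0,"y":0,"z":0.025,"turn":0},{"x":0,"y":0,"z":0.016,"turn":0},{"x":0,"y":0,"z":0,"turn":0},{"x":0,"y":0,"z":0,"turn":0}]' 0.05
python3 -m crank '[{"x":0,"y":0,"z":0,"turn":0},{"x":0,"y":0,"z":0,"turn":0},{"x":0,"y":0,"z":0,"turn":0},{"x":0,"y":0,"z":0,"turn":0},{"x":0,"y":0,"z":0,"turn":0},{"x":0,"y":0,"z":0,"turn":0},{"x":0,"y":0,"z":0,"turn":0}]' 0.0
python3 go.py
```

```text
clock: 2.6
eef_pos: [0.4837, -0.4199, 0.076]
ee_rot: [0.755, 0.655, -0.0, 0.0]
ft_force: [0.2, 0.2, 0.4]
grip_width: 0.05
finger_force: 0.0
clock: 3.3
eef_pos: [0.4841, -0.4192, 0.0756]
ee_rot: [0.755, 0.656, 0.0, 0.0]
ft_force: [0.1, 1.0, 2.7]
grip_width: 0.0215
finger_force: 29.7
t 3.3 p [ 0.4841 -0.4192  0.0756] yaw_y -8.08 q [ 0.84  0.46 -0.24  1.66  0.12  1.04  0.41] F [0.1 1.  2.7] w 0.0215 ff 29.7
```

```bash
python3 -m crank '[{"x":0,"y":0,"z":-0.006,"turn":0},{"x":0,"y":0,"z":-0.012,"turn":0},{"x":0,"y":0,"z":-0.015,"turn":0},{"x":0,"y":0,"z":-0.02,"turn":0},{"x":0,"y":0,"z":-0.025,"turn":0},{"x":0,"y":0,"z":-0.025,"turn":0},{"x":0,"y":0,"z":-0.02,"turn":0},{"x":0,"y":0,"z":-0.01,"turn":0},{"x":0,"y":0,"z":0,"turn":0}]'
python3 go.py 0.5485 -0.0505 0.2 79.3
```

```text
clock: 4.2
eef_pos: [0.4842, -0.4196, 0.2105]
ee_rot: [0.755, 0.655, 0.0, 0.001]
ft_force: [1.1, 0.1, -2.5]
grip_width: 0.022
finger_force: 29.7
t 4.2 p [ 0.4842 -0.4196  0.2105] yaw_y -8.09 q [ 0.84  0.34 -0.25  1.52  0.09  1.29  0.44] F [ 1.1  0.1 -2.5] w 0.022 ff 29.7
tool shift [0.3745 0.0117 0.0099]
turn -1.525
```

```bash
python3 -m crank '[{"x":0,"y":0,"z":0,"turn":-0.1},{"x":0,"y":0,"z":0,"turn":-0.13},{"x":0,"y":0,"z":0,"turn":-0.13},{"x":0,"y":0,"z":0,"turn":-0.13},{"x":0,"y":0,"z":0,"turn":-0.13},{"x":0,"y":0,"z":0,"turn":-0.13},{"x":0,"y":0,"z":0,"turn":-0.13},{"x":0,"y":0,"z":0,"turn":-0.13},{"x":0,"y":0,"z":0,"turn":-0.13},{"x":0,"y":0,"z":0,"turn":-0.13}]'
python3 go.py 0.5485 -0.0505 0.2 79.3
```

```text
clock: 5.2
eef_pos: [0.4831, -0.4188, 0.2068]
ee_rot: [0.217, 0.976, 0.001, -0.001]
ft_force: [-0.1, -0.8, -2.4]
grip_width: 0.0223
finger_force: 29.7
t 5.2 p [ 0.4831 -0.4188  0.2068] yaw_y 64.99 q [ 0.99  0.37 -0.44  1.52  0.16  1.29  1.66] F [-0.1 -0.8 -2.4] w 0.0223 ff 29.7
tool shift [0.0964 0.3614 0.0072]
turn -0.25
```

```bash
python3 -m crank '[{"x":0,"y":0,"z":0,"turn":-0.125},{"x":0,"y":0,"z":0,"turn":-0.12},{"x":0,"y":0,"z":0,"turn":0}]'
python3 go.py 0.559 -0.001 0.2 79.3
```

```text
clock: 5.5
eef_pos: [0.4831, -0.4189, 0.2069]
ee_rot: [0.097, 0.995, 0.001, -0.001]
ft_force: [-0.8, 0.5, -1.1]
grip_width: 0.0219
finger_force: 29.7
t 5.5 p [ 0.4831 -0.4189  0.2069] yaw_y 78.82 q [ 1.02  0.38 -0.48  1.51  0.18  1.3   1.89] F [-0.8  0.5 -1.1] w 0.0219 ff 29.7
tool shift [0.0066 0.4246 0.0074]
turn -0.008
```

```bash
python3 -m crank '[{"x":0.0006,"y":0.025,"z":0,"turn":-0.008},{"x":0.0006,"y":0.045,"z":0,"turn":0},{"x":0.0006,"y":0.045,"z":0,"turn":0},{"x":0.0006,"y":0.045,"z":0,"turn":0},{"x":0.0006,"y":0.045,"z":0,"turn":0},{"x":0.0006,"y":0.045,"z":0,"turn":0},{"x":0.0006,"y":0.045,"z":0,"turn":0},{"x":0.0006,"y":0.045,"z":0,"turn":0},{"x":0.0006,"y":0.045,"z":0,"turn":0},{"x":0.0006,"y":0.03,"z":0,"turn":0}]'
python3 go.py 0.559 -0.001 0.15 79.3
```

```text
clock: 6.5
eef_pos: [0.5557, -0.0066, 0.208]
ee_rot: [0.095, 0.995, 0.0, -0.0]
ft_force: [-0.6, -0.1, -2.9]
grip_width: 0.0219
finger_force: 29.7
t 6.5 p [ 0.5557 -0.0066  0.208 ] yaw_y 79.12 q [ 0.57  0.24 -0.73  1.71  0.16  1.26  1.18] F [-0.6 -0.1 -2.9] w 0.0219 ff 29.7
tool shift [-0.0022  0.0061  0.058 ]
turn -0.003
```

```bash
python3 -m crank '[{"x":-0.001,"y":0.003,"z":0.015,"turn":-0.003},{"x":-0.0012,"y":0.0031,"z":0.025,"turn":0},{"x":0,"y":0,"z":0.02,"turn":0},{"x":0,"y":0,"z":0.01,"turn":0},{"x":0,"y":0,"z":0,"turn":0},{"x":0,"y":0,"z":0,"turn":0}]'
python3 go.py 0.559 -0.001 0.107 79.3
python3 - <<'E'
from h import *
s=get_image("side");t=get_image("top")
cv2.imwrite("pics/s1.png",s[:,:,::-1]);cv2.imwrite("pics/t1.png",t[:,:,::-1])
a=crop(s,200,190,160,120,5)[:,:,::-1]
cv2.imwrite("pics/s1c.png",a)
E
```

```text
clock: 7.1
eef_pos: [0.5595, -0.0052, 0.1386]
ee_rot: [0.094, 0.996, 0.0, 0.0]
ft_force: [-0.1, 0.4, -1.0]
grip_width: 0.0219
finger_force: 29.7
t 7.1 p [ 0.5595 -0.0052  0.1386] yaw_y 79.27 q [ 0.54  0.31 -0.71  1.78  0.22  1.13  1.14] F [-0.1  0.4 -1. ] w 0.0219 ff 29.7
tool shift [0.0013 0.004  0.0316]
turn -0.001
```

View pics/s1c.png

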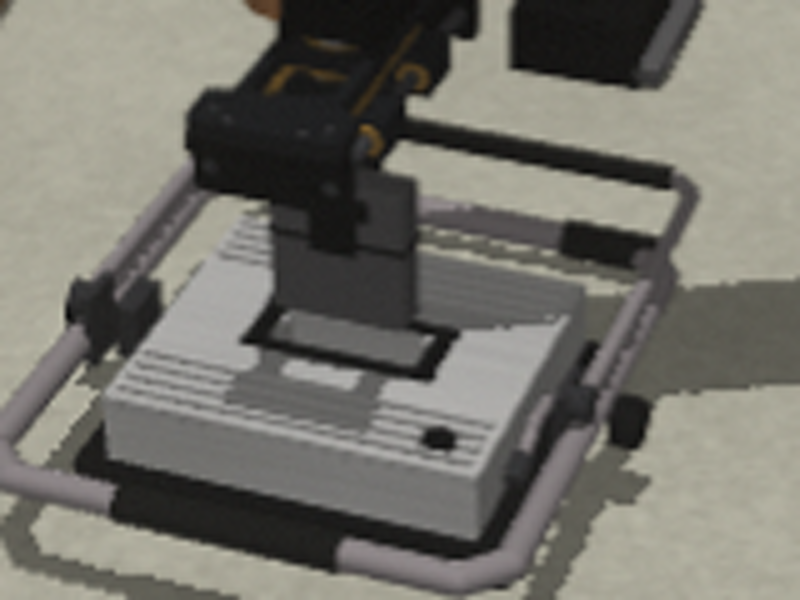

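The battery hangs over the slot, with its lower front edge at crop (272,300)–(415,328). The slot frame's front edge is at (240,340)–(435,378). Next I check the offset between the two.

Run:
```python
from h import *
C=lambda x,y:(200+x/5-.4,190+y/5-.4)
h=np.array([np.cos(np.radians(79.3)),np.sin(np.radians(79.3)),0]);l=np.array([-h[1],h[0],0])
b=np.array([onz("side",C(*p),.0751) for p in((272,302),(415,328))]);f=np.array([onz("side",C(*p),.060) for p in((240,341),(435,379))])
T=np.array([.5595,-.0052,0])
for n,e,off in(("bat",b,.011),("frame",f,.0205)):
    m=e.mean(0);d=e[0]-e[1];print(n,"center",(m-h*off).round(4),"len",np.linalg.norm(d).round(4),"ang",np.degrees(np.arctan2(d[1],d[0])).round(1),"rel TCP l,h",((m-T)@l).round(4),((m-T)@h-off).round(4))
```

```text
bat center [ 0.5612 -0.0131  0.0751] len 0.0738 ang -8.6 rel TCP l,h -0.0031 -0.0074
frame center [ 0.5598 -0.0057  0.06  ] len 0.1009 ang -9.4 rel TCP l,h -0.0004 -0.0005
```

```bash
python3 -m crank '[{"x":0.001,"y":0.0025,"z":0,"turn":0},{"x":0.001,"y":0.003,"z":0.002,"turn":0},{"x":0,"y":0,"z":0.004,"turn":0},{"x":0,"y":0,"z":0.004,"turn":0},{"x":0,"y":0,"z":0.003,"turn":0},{"x":0,"y":0,"z":0.003,"turn":0},{"x":0,"y":0,"z":0.003,"turn":0},{"x":0,"y":0,"z":0.002,"turn":0},{"x":0,"y":0,"z":0,"turn":0}]'
python3 go.py 0.5593 -0.0012 0.0855 79.3
```

```text
clock: 8.1
eef_pos: [0.5602, 0.0009, 0.1216]
ee_rot: [0.093, 0.996, -0.001, 0.002]
ft_force: [-13.5, -1.9, 39.3]
grip_width: 0.0218
finger_force: 30.0
t 8.1 p [0.5602 0.0009 0.1216] yaw_y 79.32 q [ 0.52  0.33 -0.71  1.8   0.24  1.09  1.11] F [-13.5  -1.9  39.3] w 0.0218 ff 30.0
tool shift [ 0.0006 -0.0022  0.0361]
turn 0.0
```

Blocked in the chamfer. The side force of -13.5 N along x means the slot lies further along +tool x.

```bash
python3 -m crank '[{"x":0,"y":0,"z":-0.004,"turn":0},{"x":0.0015,"y":0,"z":0,"turn":0},{"x":0.0015,"y":0,"z":0,"turn":0},{"x":0,"y":0,"z":0.003,"turn":0},{"x":0,"y":0,"z":0.003,"turn":0},{"x":0,"y":0,"z":0,"turn":0}]'
python3 go.py 0.5593 -0.0012 0.0855 79.3
```

```text
clock: 8.7
eef_pos: [0.5581, 0.0012, 0.1196]
ee_rot: [0.093, 0.996, -0.001, 0.003]
ft_force: [-7.2, -3.2, 38.4]
grip_width: 0.0216
finger_force: 30.0
t 8.7 p [0.5581 0.0012 0.1196] yaw_y 79.32 q [ 0.52  0.32 -0.71  1.81  0.24  1.09  1.11] F [-7.2 -3.2 38.4] w 0.0216 ff 30.0
tool shift [-0.0014 -0.0021  0.0341]
turn 0.0
```

```bash
python3 -m crank '[{"x":0,"y":0,"z":-0.005,"turn":0},{"x":0.002,"y":-0.0015,"z":0,"turn":0},{"x":0,"y":0,"z":0,"turn":0},{"x":0,"y":0,"z":0.003,"turn":0},{"x":0,"y":0,"z":0.003,"turn":0},{"x":0,"y":0,"z":0.002,"turn":0},{"x":0,"y":0,"z":0,"turn":0}]'
python3 go.py 0.5593 -0.0012 0.0855 79.3
```

```text
clock: 9.4
eef_pos: [0.5571, -0.0003, 0.1148]
ee_rot: [0.093, 0.996, -0.0, 0.004]
ft_force: [6.9, -4.0, 15.8]
grip_width: 0.0219
finger_force: 30.0
t 9.4 p [ 5.571e-01 -3.000e-04  1.148e-01] yaw_y 79.3 q [ 0.53  0.33 -0.71  1.82  0.24  1.07  1.11] F [ 6.9 -4.  15.8] w 0.0219 ff 30.0
tool shift [-0.0021 -0.0005  0.0294]
turn 0.0
```

```bash
python3 -m crank '[{"x":-0.0008,"y":-0.0008,"z":0,"turn":0},{"x":0,"y":0,"z":0.002,"turn":0},{"x":0,"y":0,"z":0.003,"turn":0},{"x":0,"y":0,"z":0.003,"turn":0},{"x":0,"y":0,"z":0,"turn":0}]'
python3 go.py 0.5593 -0.0012 0.0855 79.3
```

```text
clock: 9.9
eef_pos: [0.5606, -0.0012, 0.1086]
ee_rot: [0.093, 0.996, 0.0, 0.007]
ft_force: [14.4, -2.9, 21.6]
grip_width: 0.022
finger_force: 30.0
t 9.9 p [ 0.5606 -0.0012  0.1086] yaw_y 79.29 q [ 0.52  0.34 -0.7   1.82  0.25  1.06  1.11] F [14.4 -2.9 21.6] w 0.022 ff 30.0
tool shift [ 0.0016 -0.0003  0.0231]
turn -0.0
```

```bash
python3 -m crank '[{"x":-0.0025,"y":-0.0004,"z":0,"turn":0},{"x":0,"y":0,"z":0.002,"turn":0},{"x":0,"y":0,"z":0.003,"turn":0},{"x":0,"y":0,"z":0.003,"turn":0},{"x":0,"y":0,"z":0,"turn":0}]'
python3 go.py 0.5593 -0.0012 0.0855 79.3
python3 - <<'E'
from h import *
s=get_image("side")
cv2.imwrite("pics/s2c.png",crop(s,200,190,160,120,5)[:,:,::-1])
E
```

```text
clock: 10.4
eef_pos: [0.5637, -0.0018, 0.101]
ee_rot: [0.093, 0.996, 0.001, 0.008]
ft_force: [15.8, -3.5, 20.9]
grip_width: 0.0221
finger_force: 30.0
t 10.4 p [ 0.5637 -0.0018  0.101 ] yaw_y 79.29 q [ 0.52  0.35 -0.7   1.82  0.26  1.04  1.1 ] F [15.8 -3.5 20.9] w 0.0221 ff 30.0
tool shift [ 0.0047 -0.0002  0.0154]
turn -0.0
```

View pics/s2c.png

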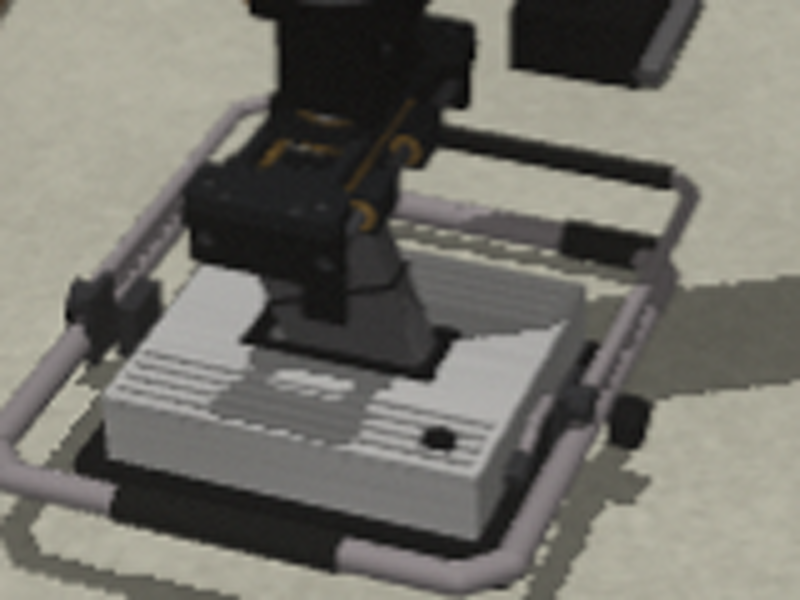

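The battery has pivoted about 25° in the pads: its seam now runs (270,300)–(405,265), so the +x corner is low. I'll lift it out and flatten it by pressing its end lightly on the housing's flat back at +h, then retry.

```bash
python3 -m crank '[{"x":0,"y":0,"z":-0.01,"turn":0},{"x":0,"y":0,"z":-0.015,"turn":0},{"x":0,"y":0,"z":-0.02,"turn":0},{"x":0,"y":0,"z":-0.015,"turn":0},{"x":0,"y":0.02,"z":0,"turn":0},{"x":0,"y":0.02,"z":0,"turn":0},{"x":0,"y":0.012,"z":0,"turn":0},{"x":0,"y":0,"z":0,"turn":0}]'
python3 go.py 0.5695 0.054 0.14 79.3
python3 - <<'E'
from h import *
s=get_image("side")
cv2.imwrite("pics/s3c.png",crop(s,200,190,160,120,5)[:,:,::-1])
E
```

```text
clock: 11.25
eef_pos: [0.5654, 0.0518, 0.1562]
ee_rot: [0.091, 0.996, 0.0, -0.0]
ft_force: [0.0, -0.8, -1.8]
grip_width: 0.0218
finger_force: 30.0
t 11.25 p [0.5654 0.0518 0.1562] yaw_y 79.53 q [ 0.46  0.32 -0.74  1.74  0.23  1.17  1.04] F [ 0.  -0.8 -1.8] w 0.0218 ff 30.0
tool shift [-0.0036  0.0029  0.0162]
turn 0.004
```

View pics/s3c.png

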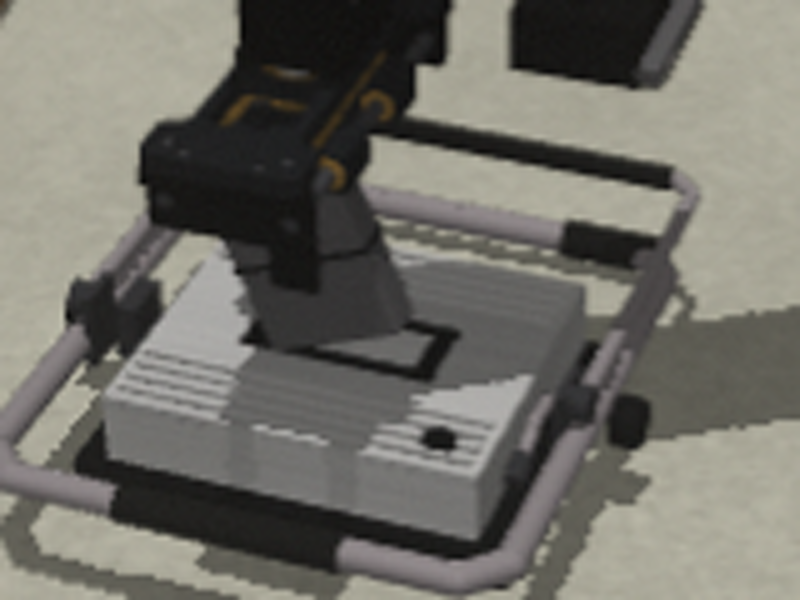

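The battery hangs tilted clear of the slot, low corner at (272,350) and high corner at (410,325). The lamp's frame is unmoved. I'll press it flat now.

```bash
python3 -m crank '[{"x":0,"y":0,"z":0.006,"turn":0.004},{"x":0,"y":0,"z":0.006,"turn":0},{"x":0,"y":0,"z":0.004,"turn":0},{"x":0,"y":0,"z":0.004,"turn":0},{"x":0,"y":0,"z":0.003,"turn":0},{"x":0,"y":0,"z":0.003,"turn":0},{"x":0,"y":0,"z":0.003,"turn":0},{"x":0,"y":0,"z":0,"turn":0}]'
python3 go.py
```

```text
clock: 12.1
eef_pos: [0.5656, 0.0497, 0.1269]
ee_rot: [0.095, 0.996, -0.0, -0.0]
ft_force: [0.3, 0.7, -1.9]
grip_width: 0.0222
finger_force: 30.0
t 12.1 p [0.5656 0.0497 0.1269] yaw_y 79.13 q [ 0.45  0.35 -0.73  1.78  0.25  1.12  1.02] F [ 0.3  0.7 -1.9] w 0.0222 ff 30.0
```

```bash
python3 -m crank '[{"x":0,"y":0,"z":0.003,"turn":0},{"x":0,"y":0,"z":0.003,"turn":0},{"x":0,"y":0,"z":0.002,"turn":0},{"x":0,"y":0,"z":0,"turn":0}]'
python3 -m crank '[{"x":0,"y":0,"z":0.002,"turn":0},{"x":0,"y":0,"z":0.002,"turn":0},{"x":0,"y":0,"z":0.002,"turn":0},{"x":0,"y":0,"z":0,"turn":0}]'
python3 go.py
```

```text
clock: 12.5
eef_pos: [0.5667, 0.05, 0.1231]
ee_rot: [0.095, 0.995, -0.001, 0.001]
ft_force: [-13.9, -2.8, 35.8]
grip_width: 0.022
finger_force: 30.0
clock: 12.9
eef_pos: [0.5695, 0.0494, 0.1192]
ee_rot: [0.095, 0.995, -0.001, 0.004]
ft_force: [-9.1, -4.5, 43.3]
grip_width: 0.022
finger_force: 30.0
t 12.9 p [0.5695 0.0494 0.1192] yaw_y 79.08 q [ 0.44  0.36 -0.72  1.78  0.27  1.1   1.01] F [-9.1 -4.5 43.3] w 0.022 ff 30.0
```

```bash
python3 -m crank '[{"x":0.003,"y":0,"z":-0.002,"turn":0},{"x":0.004,"y":0,"z":0,"turn":0},{"x":0.004,"y":0,"z":0,"turn":0},{"x":0.004,"y":0,"z":0.001,"turn":0},{"x":0.004,"y":0,"z":0.001,"turn":0},{"x":0,"y":0,"z":0,"turn":0}]'
python3 - <<'E'
from h import *
s=get_image("side")
cv2.imwrite("pics/s4c.png",crop(s,200,190,160,120,5)[:,:,::-1])
E
python3 go.py
```

```text
clock: 13.5
eef_pos: [0.5507, 0.0533, 0.1161]
ee_rot: [0.095, 0.995, 0.0, 0.004]
ft_force: [4.1, -2.0, 10.6]
grip_width: 0.0219
finger_force: 30.0
t 13.55 p [0.5507 0.0533 0.1161] yaw_y 79.1 q [ 0.45  0.32 -0.74  1.83  0.25  1.08  1.01] F [ 5.5 -0.9 11.3] w 0.0217 ff 30.0
```

View pics/s4c.png

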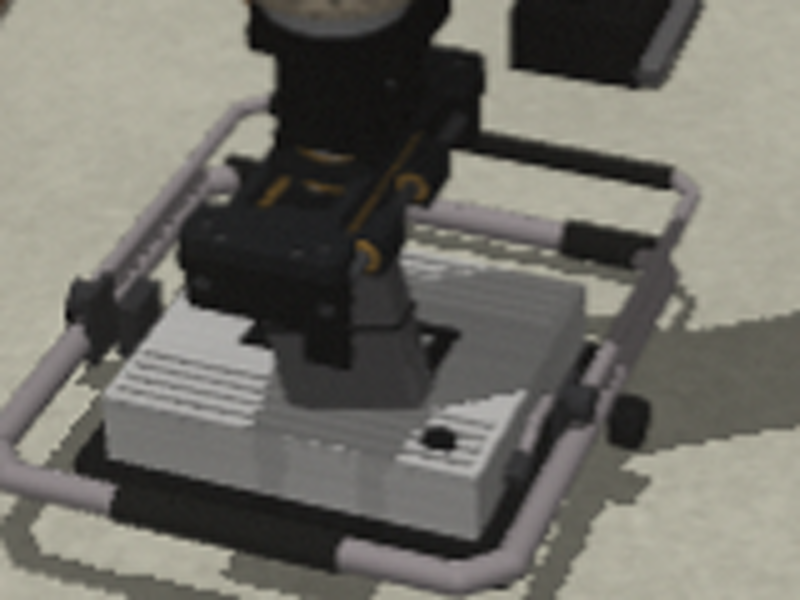

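About 13° of tilt remains: the bottom edge runs (290,405)–(425,400) and should slope like the slot. Continuing the same push.

```bash
python3 -m crank '[{"x":0.004,"y":0,"z":0.002,"turn":0},{"x":0.004,"y":0,"z":0.001,"turn":0},{"x":0.004,"y":0,"z":0.001,"turn":0},{"x":0.004,"y":0,"z":0.001,"turn":0},{"x":0,"y":0,"z":0,"turn":0}]'
python3 -m crank '[{"x":0,"y":0,"z":0.002,"turn":0},{"x":0,"y":0,"z":0.002,"turn":0},{"x":0,"y":0,"z":0,"turn":0}]'
python3 go.py
```

```text
clock: 14.05
eef_pos: [0.5348, 0.0564, 0.1108]
ee_rot: [0.095, 0.995, 0.0, 0.004]
ft_force: [5.1, -0.5, 9.0]
grip_width: 0.022
finger_force: 30.0
clock: 14.35
eef_pos: [0.5329, 0.0569, 0.1072]
ee_rot: [0.095, 0.996, -0.0, 0.002]
ft_force: [-8.9, -0.9, 25.3]
grip_width: 0.0215
finger_force: 30.0
t 14.35 p [0.5329 0.0569 0.1072] yaw_y 79.14 q [ 0.46  0.3  -0.74  1.87  0.24  1.05  1.  ] F [-8.9 -0.9 25.3] w 0.0215 ff 30.0
```

```bash
cat > tilt.py <<'E'
from h import *
s=get_image("side");p=np.array(sense()["eef_pos"])
l=np.array([-.983,.186,0]);h=np.array([.186,.983,0])
c=proj("side",p+[0,0,-.025]+h*.011).astype(int);x0,y0=c[0]-25,c[1]-22
g=s[y0:y0+50,x0:x0+50].astype(int);v=g.mean(2)
m=((v>45)&(v<100)&(g.max(2)-g.min(2)<25)).astype(np.uint8)
n,L,st,ce=cv2.connectedComponentsWithStats(m,connectivity=4);i=1+np.argmax(st[1:,4]);m=L==i
print(c,st[i]);print("\n".join("".join("#" if q else "." for q in r) for r in m))
a,b=proj("side",p+h*.011-[0,0,.04]-l*.03),proj("side",p+h*.011-[0,0,.04]+l*.03);print("flat bottom slope",((b-a)[1]/(b-a)[0]).round(3))
a,b=proj("side",p+h*.011+l*.035),proj("side",p+h*.011+l*.035-[0,0,.04]);print("upright side dx/dy",((b-a)[0]/(b-a)[1]).round(3))
E
python3 tilt.py
```

```text
[274 268] [ 10   0  40  35 567]
......................................##..........
......................................##..........
.......................................##.........
.......................................#######....
.......................................##....#####
.......................................######.....
.......................................##########.
.......................................###########
.......................................###########
........................................##########
...........................................#######
...........................................#######
.........................................#########
.........................................#########
..........####..........................##########
..........#########...........##........##########
..........#########..........#######....##########
...........########...........########..##########
...........########..........#########..##########
...........########..........##########.##########
...........########..........#########..########
[... 830 characters left out ...]
.......................................
..................................................
..................................................
..................................................
..................................................
..................................................
..................................................
..................................................
..................................................
..................................................
..................................................
..................................................
..................................................
flat bottom slope 0.215
upright side dx/dy 0.009
```

The battery's bottom edge slope is about 0.22 against 0.215 expected flat, and its sides are vertical, so it stands flat on the housing. I'll release, go up and regrip, centred on it.

```bash
python3 - <<'E'
from h import *
l=np.array([-.983,.186,0]);h=np.array([.186,.983,0])
A=onz("side",(260,246+25.5),.06);B=onz("side",(287.7,246+31.5),.06);print(A,B,np.linalg.norm(A-B))
p=np.array(sense()["eef_pos"]);
print("A->center rel TCP l", (A+.035*l-p)@l,"mid",((A+B)/2-p)@l,"h",((A+B)/2-p)@h-.011)
E
python3 -m crank '[{"x":0,"y":0,"z":-0.003,"turn":0},{"x":0,"y":0,"z":-0.002,"turn":0},{"x":0,"y":0,"z":0,"turn":0}]'
python3 -m crank '[{"x":0,"y":0,"z":0,"turn":0},{"x":0,"y":0,"z":0,"turn":0},{"x":0,"y":0,"z":0,"turn":0},{"x":0,"y":0,"z":0,"turn":0}]' 0.034
python3 go.py
```

```text
[0.57223686 0.05616015 0.06      ] [0.50354052 0.06926328 0.06      ] 0.06993482248153203
A->center rel TCP l -0.003790060104189871 mid -0.003838192013671055 h -0.004403186128229223
clock: 14.7
eef_pos: [0.5315, 0.0563, 0.1093]
ee_rot: [0.095, 0.995, 0.0, 0.0]
ft_force: [-0.6, 0.8, -1.7]
grip_width: 0.0217
finger_force: 30.0
clock: 15.1
eef_pos: [0.5315, 0.0563, 0.1092]
ee_rot: [0.095, 0.995, 0.0, -0.0]
ft_force: [-0.7, -0.0, 0.3]
grip_width: 0.0335
finger_force: 0.0
t 15.1 p [0.5315 0.0563 0.1092] yaw_y 79.12 q [ 0.46  0.3  -0.74  1.87  0.23  1.06  1.01] F [-0.7 -0.   0.3] w 0.0335 ff 0.0
```

```bash
python3 -m crank '[{"x":-0.0015,"y":0,"z":-0.004,"turn":0},{"x":-0.0015,"y":0,"z":-0.004,"turn":0},{"x":0,"y":0,"z":-0.004,"turn":0},{"x":0,"y":0,"z":0,"turn":0},{"x":0,"y":0,"z":0,"turn":0}]'
python3 -m crank '[{"x":0,"y":0,"z":0,"turn":0},{"x":0,"y":0,"z":0,"turn":0},{"x":0,"y":0,"z":0,"turn":0},{"x":0,"y":0,"z":0,"turn":0},{"x":0,"y":0,"z":0,"turn":0}]' 0
python3 -m crank '[{"x":0,"y":0,"z":-0.006,"turn":0},{"x":0,"y":0,"z":-0.006,"turn":0},{"x":0,"y":0,"z":-0.004,"turn":0},{"x":0,"y":0,"z":0,"turn":0}]'
python3 go.py 0.5555 -0.0014 0.14 79.2
python3 - <<'E'
from h import *
s=sense();p=np.array(s["eef_pos"]);l=np.array([-.983,.186,0]);h=np.array([.186,.983,0])
E
```

```text
clock: 15.6
eef_pos: [0.5345, 0.0558, 0.1214]
ee_rot: [0.095, 0.995, 0.0, 0.0]
ft_force: [0.6, 0.4, 0.8]
grip_width: 0.034
finger_force: 0.0
clock: 16.1
eef_pos: [0.5343, 0.0557, 0.1211]
ee_rot: [0.095, 0.995, 0.0, -0.0]
ft_force: [-0.6, -0.6, -0.7]
grip_width: 0.0219
finger_force: 30.0
clock: 16.5
eef_pos: [0.5349, 0.0558, 0.1382]
ee_rot: [0.095, 0.995, 0.0, 0.001]
ft_force: [-0.2, 0.1, -1.1]
grip_width: 0.0219
finger_force: 30.0
t 16.5 p [0.5349 0.0558 0.1382] yaw_y 79.12 q [ 0.47  0.27 -0.75  1.84  0.2   1.11  1.03] F [-0.2  0.1 -1.1] w 0.0219 ff 30.0
tool shift [-0.031  -0.0523 -0.0018]
turn -0.001
```

```bash
python3 -m crank '[{"x":-0.006,"y":-0.01,"z":0,"turn":-0.001},{"x":-0.008,"y":-0.0125,"z":0,"turn":-0.001},{"x":-0.008,"y":-0.0125,"z":0,"turn":0},{"x":-0.007,"y":-0.01,"z":0,"turn":0},{"x":-0.0048,"y":-0.0075,"z":0,"turn":0},{"x":0,"y":0,"z":0.004,"turn":0},{"x":0,"y":0,"z":0.004,"turn":0},{"x":0,"y":0,"z":0,"turn":0},{"x":0,"y":0,"z":0,"turn":0}]'
python3 go.py 0.5583 -0.002 0.1215 79.3
python3 tilt.py
```

```text
clock: 17.4
eef_pos: [0.5575, -0.0014, 0.1291]
ee_rot: [0.093, 0.996, 0.0, -0.0]
ft_force: [-0.5, -0.1, -1.7]
grip_width: 0.0216
finger_force: 30.0
t 17.4 p [ 0.5575 -0.0014  0.1291] yaw_y 79.3 q [ 0.53  0.32 -0.71  1.8   0.23  1.11  1.13] F [-0.5 -0.1 -1.7] w 0.0216 ff 30.0
tool shift [-0.0009 -0.0004  0.0076]
turn 0.0
[268 245] [ 11  17  33  23 406]
..................................................
..................................................
..................................................
..................................................
..................................................
..................................................
..................................................
..................................................
..................................................
..................................................
..................................................
..................................................
..................................................
..................................................
................................
[... 1152 characters left out ...]
..........................#...#........
........................................##........
........................................#.........
..................................................
..................................................
..................................................
..................................................
..................................................
..................................................
..................................................
..................................................
..................................................
..................................................
flat bottom slope 0.205
upright side dx/dy 0.016
```

Run:
```python
from h import *
l=np.array([-.983,.186,0]);h=np.array([.186,.983,0])
A=onz("side",(255.7,223+33),.068);B=onz("side",(283.3,223+38.5),.068);m=(A+B)/2-.011*h
d=np.array([.5598,-.0057,0])-m;print(np.linalg.norm(A-B),"move l,h",d@l,d@h)
```

```text
0.07134254766837593 move l,h -0.005622667157690809 -0.006779783472367299
```

```bash
python3 -m crank '[{"x":-0.002,"y":0,"z":0.003,"turn":0},{"x":0,"y":0,"z":0.002,"turn":0},{"x":0,"y":0,"z":0.002,"turn":0},{"x":0,"y":0,"z":0,"turn":0}]'
python3 -m crank '[{"x":0,"y":0,"z":0.0015,"turn":0},{"x":0,"y":0,"z":0,"turn":0}]'
python3 -m crank '[{"x":0,"y":0,"z":0.0015,"turn":0},{"x":0,"y":0,"z":0,"turn":0}]'
python3 go.py 0.5583 -0.002 0.1215 79.3
```

```text
clock: 17.85
eef_pos: [0.5595, -0.0025, 0.1219]
ee_rot: [0.094, 0.996, 0.0, -0.0]
ft_force: [0.1, -0.0, -0.3]
grip_width: 0.0218
finger_force: 30.0
clock: 18.05
eef_pos: [0.5597, -0.0026, 0.1206]
ee_rot: [0.094, 0.996, -0.0, -0.0]
ft_force: [0.2, -0.2, -1.7]
grip_width: 0.0214
finger_force: 30.0
clock: 18.25
eef_pos: [0.5596, -0.0026, 0.1191]
ee_rot: [0.094, 0.996, 0.0, -0.0]
ft_force: [0.1, 0.1, -3.1]
grip_width: 0.0218
finger_force: 30.0
t 18.25 p [ 0.5596 -0.0026  0.1191] yaw_y 79.23 q [ 0.53  0.33 -0.71  1.8   0.24  1.09  1.12] F [ 0.1  0.1 -3.1] w 0.0218 ff 30.0
tool shift [ 0.0014  0.0003 -0.0024]
turn -0.001
```

```bash
python3 -m crank '[{"x":0,"y":0,"z":0.0015,"turn":0},{"x":0,"y":0,"z":0,"turn":0}]'
python3 -m crank '[{"x":0,"y":0,"z":0.0015,"turn":0},{"x":0,"y":0,"z":0,"turn":0}]'
python3 -m crank '[{"x":0,"y":0,"z":0.0015,"turn":0},{"x":0,"y":0,"z":0,"turn":0}]'
```

```text
clock: 18.45
eef_pos: [0.5596, -0.0025, 0.1176]
ee_rot: [0.094, 0.996, 0.0, -0.0]
ft_force: [1.0, -0.9, -2.0]
grip_width: 0.0218
finger_force: 30.0
clock: 18.65
eef_pos: [0.5596, -0.0025, 0.1161]
ee_rot: [0.094, 0.996, 0.0, -0.0]
ft_force: [0.8, -0.2, -1.9]
grip_width: 0.022
finger_force: 30.0
clock: 18.85
eef_pos: [0.5597, -0.0025, 0.1146]
ee_rot: [0.094, 0.996, 0.0, -0.0]
ft_force: [0.1, 0.6, -1.4]
grip_width: 0.0217
finger_force: 30.0
```

It has passed the chamfer with no force, so I'm sliding it home.

```bash
python3 -m crank '[{"x":0,"y":0,"z":0.003,"turn":0},{"x":0,"y":0,"z":0.004,"turn":0},{"x":0,"y":0,"z":0.004,"turn":0},{"x":0,"y":0,"z":0.004,"turn":0},{"x":0,"y":0,"z":0.003,"turn":0},{"x":0,"y":0,"z":0,"turn":0}]'
python3 -m crank '[{"x":0,"y":0,"z":0.003,"turn":0},{"x":0,"y":0,"z":0.003,"turn":0},{"x":0,"y":0,"z":0.003,"turn":0},{"x":0,"y":0,"z":0.002,"turn":0},{"x":0,"y":0,"z":0,"turn":0}]'
python3 go.py
```

```text
clock: 19.45
eef_pos: [0.5594, -0.0025, 0.0962]
ee_rot: [0.094, 0.996, 0.0, -0.0]
ft_force: [-0.2, -0.4, -1.9]
grip_width: 0.0217
finger_force: 30.0
clock: 19.95
eef_pos: [0.5595, -0.0025, 0.0854]
ee_rot: [0.094, 0.996, 0.0, -0.0]
ft_force: [0.1, -0.4, -0.9]
grip_width: 0.0219
finger_force: 30.0
t 19.95 p [ 0.5595 -0.0025  0.0854] yaw_y 79.24 q [ 0.51  0.37 -0.69  1.83  0.27  1.03  1.09] F [ 0.1 -0.4 -0.9] w 0.0219 ff 30.0
```

```bash
python3 -m crank '[{"x":0,"y":0,"z":0.001,"turn":0},{"x":0,"y":0,"z":0.001,"turn":0},{"x":0,"y":0,"z":0.001,"turn":0},{"x":0,"y":0,"z":0.001,"turn":0},{"x":0,"y":0,"z":0,"turn":0},{"x":0,"y":0,"z":0,"turn":0},{"x":0,"y":0,"z":0,"turn":0}]'
python3 go.py
```

```text
clock: 20.65
eef_pos: [0.5599, -0.0025, 0.0831]
ee_rot: [0.094, 0.996, -0.0, 0.0]
ft_force: [-7.1, -0.6, 12.5]
grip_width: 0.0219
finger_force: 30.0
t 20.65 p [ 0.5599 -0.0025  0.0831] yaw_y 79.24 q [ 0.51  0.38 -0.69  1.84  0.28  1.03  1.09] F [-7.1 -0.6 12.5] w 0.0219 ff 30.0
```

Seated: TCP z 0.0831 matches the floor. I'll release, rise, and check the foot bar location from the first top picture.

```bash
python3 -m crank '[{"x":0,"y":0,"z":-0.002,"turn":0},{"x":0,"y":0,"z":0,"turn":0},{"x":0,"y":0,"z":0,"turn":0},{"x":0,"y":0,"z":0,"turn":0},{"x":0,"y":0,"z":0,"turn":0}]' 0.044
python3 -m crank '[{"x":0,"y":0,"z":-0.01,"turn":0},{"x":0,"y":0,"z":-0.025,"turn":0},{"x":0,"y":0,"z":-0.025,"turn":0},{"x":0,"y":0,"z":-0.01,"turn":0},{"x":0,"y":0,"z":0,"turn":0}]' 0.034
python3 go.py 0.527 -0.170 0.12 79.3
python3 - <<'E'
from h import *
C=lambda x,y:(230+x/5-.4,140+y/5-.4)
h=np.array([np.cos(np.radians(79.3)),np.sin(np.radians(79.3)),0]);l=np.array([-h[1],h[0],0]);S=np.array([.5585,-.0015,0])
for p in((768,165),(745,290),(700,590)):
    w=onz("top",C(*p),.074);print(w.round(4),((w-S)@h).round(4),((w-S)@l).round(4))
E
```

```text
clock: 21.15
eef_pos: [0.5597, -0.0025, 0.0836]
ee_rot: [0.094, 0.996, 0.0, -0.0]
ft_force: [-0.1, 0.5, 0.7]
grip_width: 0.0433
finger_force: 0.0
clock: 21.65
eef_pos: [0.5607, -0.0025, 0.1555]
ee_rot: [0.094, 0.996, -0.0, 0.002]
ft_force: [0.0, 0.8, 0.1]
grip_width: 0.0339
finger_force: 0.0
t 21.65 p [ 0.5607 -0.0025  0.1555] yaw_y 79.23 q [ 0.54  0.29 -0.72  1.77  0.21  1.16  1.14] F [0.  0.8 0.1] w 0.0339 ff 0.0
tool shift [ 0.0019 -0.1709  0.0354]
turn -0.001
[ 0.6381 -0.1876  0.074 ] -0.1681 -0.1127
[ 0.5746 -0.1749  0.074 ] -0.1673 -0.048
[ 0.4256 -0.1502  0.074 ] -0.1708 0.1029
```

```bash
python3 -m crank '[{"x":0.0005,"y":-0.02,"z":0,"turn":0},{"x":0.0005,"y":-0.035,"z":0,"turn":0},{"x":0.0005,"y":-0.04,"z":0,"turn":0},{"x":0.0005,"y":-0.04,"z":0,"turn":0},{"x":0,"y":-0.025,"z":0,"turn":0},{"x":0,"y":-0.01,"z":0,"turn":0},{"x":0,"y":0,"z":0,"turn":0},{"x":0,"y":0,"z":0,"turn":0}]' 0.034
python3 go.py 0.527 -0.1695 0.076 79.3
```

```text
clock: 22.45
eef_pos: [0.5262, -0.1674, 0.1533]
ee_rot: [0.093, 0.996, 0.001, -0.0]
ft_force: [1.7, 1.1, 0.5]
grip_width: 0.0341
finger_force: 0.0
t 22.45 p [ 0.5262 -0.1674  0.1533] yaw_y 79.32 q [ 0.78  0.26 -0.64  1.79  0.17  1.15  1.48] F [1.7 1.1 0.5] w 0.0341 ff 0.0
tool shift [-0.0012 -0.002   0.0773]
turn 0.0
```

```bash
python3 -m crank '[{"x":0,"y":-0.002,"z":0.015,"turn":0},{"x":0,"y":0,"z":0.02,"turn":0},{"x":0,"y":0,"z":0.02,"turn":0},{"x":0,"y":0,"z":0.015,"turn":0},{"x":0,"y":0,"z":0.007,"turn":0},{"x":0,"y":0,"z":0,"turn":0},{"x":0,"y":0,"z":0,"turn":0}]'
python3 -m crank '[{"x":0,"y":0,"z":0,"turn":0},{"x":0,"y":0,"z":0,"turn":0},{"x":0,"y":0,"z":0,"turn":0},{"x":0,"y":0,"z":0,"turn":0},{"x":0,"y":0,"z":0,"turn":0}]' 0
python3 go.py
```

```text
clock: 23.15
eef_pos: [0.5261, -0.1709, 0.0772]
ee_rot: [0.094, 0.996, 0.0, 0.0]
ft_force: [0.3, -0.3, -1.1]
grip_width: 0.034
finger_force: 0.0
clock: 23.65
eef_pos: [0.526, -0.1708, 0.0771]
ee_rot: [0.094, 0.996, 0.0, 0.0]
ft_force: [0.1, 2.6, 2.9]
grip_width: 0.0121
finger_force: 30.0
t 23.65 p [ 0.526  -0.1708  0.0771] yaw_y 79.25 q [ 0.76  0.35 -0.61  1.86  0.24  1.    1.43] F [0.1 2.6 2.9] w 0.0121 ff 30.0
```

```bash
python3 -m crank '[{"x":0,"y":0,"z":-0.003,"turn":0},{"x":0,"y":0.0003,"z":-0.005,"turn":0},{"x":0,"y":0.0003,"z":-0.006,"turn":0},{"x":0,"y":0.0004,"z":-0.006,"turn":0},{"x":0,"y":0.0012,"z":-0.01,"turn":0},{"x":0,"y":0.0018,"z":-0.0099,"turn":0}]'
python3 go.py
```

```text
clock: 24.25
eef_pos: [0.526, -0.1671, 0.1174]
ee_rot: [0.094, 0.996, 0.0, -0.0]
ft_force: [0.3, 1.3, -2.5]
grip_width: 0.0117
finger_force: 30.0
t 24.25 p [ 0.526  -0.1671  0.1174] yaw_y 79.23 q [ 0.77  0.3  -0.63  1.83  0.2   1.08  1.45] F [ 0.3  1.3 -2.5] w 0.0117 ff 30.0
```

```bash
python3 -m crank '[{"x":0,"y":0.0023,"z":-0.0098,"turn":0},{"x":0,"y":0.0027,"z":-0.0097,"turn":0},{"x":0,"y":0.0032,"z":-0.0095,"turn":0},{"x":0,"y":0.0037,"z":-0.0094,"turn":0},{"x":0,"y":0.0041,"z":-0.0092,"turn":0},{"x":0,"y":0.0046,"z":-0.0089,"turn":0}]'
python3 -m crank '[{"x":0,"y":0.005,"z":-0.0087,"turn":0},{"x":0,"y":0.0055,"z":-0.0084,"turn":0},{"x":0,"y":0.0059,"z":-0.0082,"turn":0},{"x":0,"y":0.001,"z":-0.0015,"turn":0},{"x":0,"y":0,"z":0,"turn":0}]'
python3 go.py
```

```text
clock: 24.85
eef_pos: [0.5302, -0.1477, 0.1742]
ee_rot: [0.094, 0.996, -0.001, 0.0]
ft_force: [-3.4, -4.2, 0.8]
grip_width: 0.012
finger_force: 30.0
clock: 25.35
eef_pos: [0.5339, -0.131, 0.2016]
ee_rot: [0.094, 0.996, -0.001, 0.001]
ft_force: [-3.7, -5.3, 4.6]
grip_width: 0.0122
finger_force: 30.0
t 25.35 p [ 0.5339 -0.131   0.2016] yaw_y 79.19 q [ 0.75  0.22 -0.67  1.74  0.14  1.23  1.43] F [-3.7 -5.3  4.6] w 0.0122 ff 30.0
```

```bash
python3 -m crank '[{"x":0,"y":0,"z":0,"turn":0},{"x":0,"y":0,"z":0,"turn":0},{"x":0,"y":0,"z":0,"turn":0},{"x":0,"y":0,"z":0,"turn":0},{"x":0,"y":0,"z":0,"turn":0}]' 0.034
python3 -m crank '[{"x":0,"y":0,"z":-0.01,"turn":0},{"x":0,"y":0,"z":-0.025,"turn":0},{"x":0,"y":0,"z":-0.015,"turn":0},{"x":0,"y":0.03,"z":0,"turn":0},{"x":0,"y":0.045,"z":0,"turn":0},{"x":0,"y":0.045,"z":0,"turn":0},{"x":0,"y":0.045,"z":0,"turn":0},{"x":0,"y":0.045,"z":0,"turn":0},{"x":0,"y":0.045,"z":0,"turn":0},{"x":0,"y":0.02,"z":0,"turn":0}]' 0.044
python3 go.py 0.587 0.1455 0.06 79.3
python3 - <<'E'
from h import *
s=get_image("side");t=get_image("top")
cv2.imwrite("pics/t5.png",t[:,:,::-1])
cv2.imwrite("pics/st5.png",np.hstack([crop(s,180,150,160,200,2.5),crop(t,230,110,160,200,2.5)])[:,:,::-1])
E
```

```text
clock: 25.85
eef_pos: [0.5336, -0.1296, 0.1999]
ee_rot: [0.094, 0.996, 0.0, 0.0]
ft_force: [1.0, 0.7, -0.2]
grip_width: 0.0332
finger_force: 0.0
clock: 26.85
eef_pos: [0.5845, 0.1455, 0.2508]
ee_rot: [0.091, 0.996, 0.001, 0.0]
ft_force: [0.1, -0.0, -0.4]
grip_width: 0.0443
finger_force: 0.0
t 26.85 p [0.5845 0.1455 0.2508] yaw_y 79.5 q [ 0.33  0.33 -0.81  1.54  0.24  1.37  0.89] F [ 0.1 -0.  -0.4] w 0.0443 ff 0.0
tool shift [-0.0024  0.      0.1908]
turn 0.004
```

View pics/st5.png

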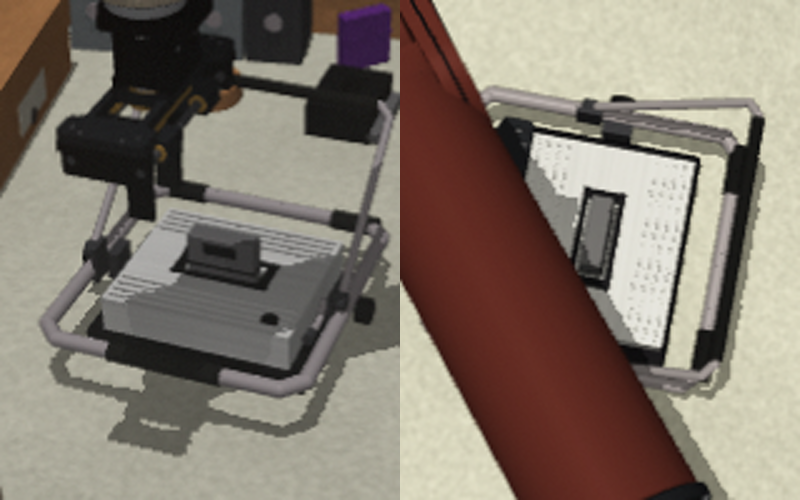

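The battery is upright in the slot with about 40 mm showing (side crop 225,250) and the stand is out (foot at 270,85). The bar grip at (165,362) is unmoved. Next I descend on the bar and grip it.

```bash
python3 -m crank '[{"x":-0.002,"y":0,"z":0.02,"turn":0.004},{"x":0,"y":0,"z":0.035,"turn":0},{"x":0,"y":0,"z":0.04,"turn":0},{"x":0,"y":0,"z":0.04,"turn":0},{"x":0,"y":0,"z":0.035,"turn":0},{"x":0,"y":0,"z":0.015,"turn":0},{"x":0,"y":0,"z":0.006,"turn":0},{"x":0,"y":0,"z":0,"turn":0},{"x":0,"y":0,"z":0,"turn":0}]'
python3 go.py 0.587 0.1455 0.058 79.3
python3 -m crank '[{"x":0,"y":0,"z":0,"turn":0},{"x":0,"y":0,"z":0,"turn":0},{"x":0,"y":0,"z":0,"turn":0},{"x":0,"y":0,"z":0,"turn":0},{"x":0,"y":0,"z":0,"turn":0}]' 0
python3 go.py
```

```text
clock: 27.85
eef_pos: [0.588, 0.1401, 0.0608]
ee_rot: [0.096, 0.995, 0.0, 0.001]
ft_force: [0.5, 0.3, 0.8]
grip_width: 0.0444
finger_force: 0.0
t 27.85 p [0.588  0.1401 0.0608] yaw_y 78.99 q [ 0.28  0.51 -0.74  1.74  0.39  1.04  0.78] F [0.5 0.3 0.8] w 0.0444 ff 0.0
tool shift [0.002  0.0051 0.0028]
turn -0.005
clock: 28.35
eef_pos: [0.5872, 0.1413, 0.0596]
ee_rot: [0.095, 0.995, 0.001, 0.001]
ft_force: [0.9, 5.0, 1.9]
grip_width: 0.018
finger_force: 30.0
t 28.35 p [0.5872 0.1413 0.0596] yaw_y 79.06 q [ 0.28  0.51 -0.74  1.74  0.39  1.04  0.78] F [0.9 5.  1.9] w 0.018 ff 30.0
```

```bash
cat > uw.py <<'E'
from h import *
s=sense();d=np.array(s["eef_pos"])-[.5872,.1413,.0596];h=np.array([.188,.982,0]);y=(d@h)*1e3
print("t",round(s["clock"],2),"u",round(284+y,1),"w",round(56+d[2]*1e3,1),"lat",round(1e3*float(d@[-.982,.188,0]),1),"F",np.round(s["ft_force"],1),"w",round(s["grip_width"],4),"q",np.round(s["q"],2))
E
python3 -m crank '[{"x":0,"y":-0.001,"z":-0.004,"turn":0},{"x":0,"y":-0.0016,"z":-0.0064,"turn":0},{"x":0,"y":-0.0032,"z":-0.0102,"turn":0},{"x":0,"y":-0.0035,"z":-0.0101,"turn":0},{"x":0,"y":-0.004,"z":-0.01,"turn":0}]'
python3 uw.py
```

```text
clock: 28.85
eef_pos: [0.5842, 0.1265, 0.1007]
ee_rot: [0.096, 0.995, 0.0, 0.0]
ft_force: [0.2, 4.2, -2.3]
grip_width: 0.0182
finger_force: 30.0
t 28.85 u 268.9 w 97.1 lat 0.2 F [ 0.2  4.2 -2.3] w 0.0182 q [ 0.32  0.45 -0.76  1.73  0.34  1.11  0.83]
```

```bash
python3 -m crank '[{"x":0,"y":-0.0044,"z":-0.0098,"turn":0},{"x":0,"y":-0.0049,"z":-0.0095,"turn":0},{"x":0,"y":-0.0053,"z":-0.0093,"turn":0},{"x":0,"y":-0.0056,"z":-0.0091,"turn":0},{"x":0,"y":-0.0061,"z":-0.0088,"turn":0},{"x":0,"y":-0.0064,"z":-0.0086,"turn":0},{"x":0,"y":-0.0068,"z":-0.0082,"turn":0},{"x":0,"y":-0.0072,"z":-0.008,"turn":0}]'
python3 uw.py
```

```text
clock: 29.65
eef_pos: [0.5757, 0.0816, 0.1725]
ee_rot: [0.095, 0.995, 0.001, 0.001]
ft_force: [1.1, 6.9, 2.1]
grip_width: 0.0179
finger_force: 30.0
t 29.65 u 223.2 w 168.9 lat 0.1 F [1.1 6.9 2.1] w 0.0179 q [ 0.43  0.34 -0.79  1.69  0.25  1.21  0.97]
```

```bash
python3 -m crank '[{"x":0,"y":-0.0072,"z":-0.0072,"turn":0},{"x":0,"y":-0.0078,"z":-0.0073,"turn":0},{"x":0,"y":-0.0081,"z":-0.007,"turn":0},{"x":0,"y":-0.0085,"z":-0.0065,"turn":0},{"x":0,"y":-0.0087,"z":-0.0062,"turn":0},{"x":0,"y":-0.009,"z":-0.0059,"turn":0}]'
python3 uw.py
```

```text
clock: 30.25
eef_pos: [0.5671, 0.0354, 0.2142]
ee_rot: [0.094, 0.996, 0.002, 0.002]
ft_force: [1.5, 9.6, 10.1]
grip_width: 0.0182
finger_force: 30.0
t 30.25 u 176.2 w 210.6 lat -0.2 F [ 1.5  9.6 10.1] w 0.0182 q [ 0.53  0.27 -0.79  1.68  0.2   1.27  1.09]
```

```bash
python3 -m crank '[{"x":0,"y":-0.008,"z":-0.006,"turn":0},{"x":0,"y":-0.008,"z":-0.0054,"turn":0},{"x":0,"y":-0.0105,"z":-0.0085,"turn":0},{"x":0,"y":0,"z":0,"turn":0}]'
python3 uw.py
```

```text
clock: 30.65
eef_pos: [0.5617, 0.0063, 0.2336]
ee_rot: [0.096, 0.995, 0.0, 0.002]
ft_force: [2.1, 7.1, 3.3]
grip_width: 0.0179
finger_force: 30.0
t 30.65 u 146.7 w 230.0 lat -0.4 F [2.1 7.1 3.3] w 0.0179 q [ 0.58  0.24 -0.77  1.67  0.17  1.31  1.15]
```

```bash
python3 -m crank '[{"x":0,"y":-0.0109,"z":-0.007,"turn":0},{"x":0,"y":-0.0104,"z":-0.0066,"turn":0},{"x":0,"y":-0.0107,"z":-0.0063,"turn":0},{"x":0,"y":-0.0109,"z":-0.0057,"turn":0},{"x":0,"y":-0.0111,"z":-0.0053,"turn":0},{"x":0,"y":0,"z":0,"turn":0}]'
python3 uw.py
```

```text
clock: 31.25
eef_pos: [0.5514, -0.046, 0.2654]
ee_rot: [0.096, 0.995, 0.001, 0.002]
ft_force: [-0.3, 9.2, 12.3]
grip_width: 0.018
finger_force: 30.0
t 31.25 u 93.4 w 261.8 lat -0.1 F [-0.3  9.2 12.3] w 0.018 q [ 0.67  0.19 -0.75  1.64  0.13  1.36  1.28]
```

```bash
python3 -m crank '[{"x":0,"y":-0.0115,"z":-0.0065,"turn":0},{"x":0,"y":-0.0115,"z":-0.0055,"turn":0},{"x":0,"y":-0.0118,"z":-0.004,"turn":0},{"x":0,"y":-0.0119,"z":-0.0034,"turn":0},{"x":0,"y":-0.012,"z":-0.0027,"turn":0},{"x":0,"y":0,"z":0,"turn":0}]'
python3 uw.py
```

```text
clock: 31.85
eef_pos: [0.5399, -0.1062, 0.2862]
ee_rot: [0.097, 0.995, -0.0, 0.002]
ft_force: [4.0, 3.0, 5.9]
grip_width: 0.0181
finger_force: 30.0
t 31.85 u 32.1 w 282.6 lat -0.1 F [4.  3.  5.9] w 0.0181 q [ 0.75  0.17 -0.71  1.61  0.11  1.4   1.4 ]
```

```bash
python3 -m crank '[{"x":0,"y":-0.0115,"z":-0.0022,"turn":0},{"x":0,"y":-0.0115,"z":-0.0015,"turn":0},{"x":0,"y":-0.0115,"z":-0.001,"turn":0},{"x":0,"y":0,"z":0,"turn":0},{"x":0,"y":0,"z":0,"turn":0}]'
python3 uw.py
```

```text
clock: 32.35
eef_pos: [0.5334, -0.1391, 0.2905]
ee_rot: [0.097, 0.995, -0.001, 0.001]
ft_force: [3.9, 1.6, 5.6]
grip_width: 0.0182
finger_force: 29.9
t 32.35 u -1.4 w 286.9 lat 0.2 F [3.9 1.6 5.6] w 0.0182 q [ 0.79  0.17 -0.69  1.61  0.11  1.4   1.47]
```

```bash
python3 -m crank '[{"x":0,"y":-0.007,"z":-0.0003,"turn":0},{"x":0,"y":-0.007,"z":-0.0002,"turn":0},{"x":0,"y":-0.004,"z":0,"turn":0},{"x":0,"y":0,"z":0,"turn":0},{"x":0,"y":0,"z":0,"turn":0}]'
python3 uw.py
python3 -m crank '[{"x":0,"y":-0.003,"z":0,"turn":0},{"x":0,"y":-0.002,"z":0,"turn":0},{"x":0,"y":0,"z":0,"turn":0},{"x":0,"y":0,"z":0,"turn":0}]'
python3 uw.py
```

```text
clock: 32.85
eef_pos: [0.5298, -0.1565, 0.2914]
ee_rot: [0.096, 0.995, -0.001, 0.001]
ft_force: [1.8, 2.2, 9.5]
grip_width: 0.0182
finger_force: 30.0
t 32.85 u -19.3 w 287.8 lat 0.4 F [1.8 2.2 9.5] w 0.0182 q [ 0.81  0.17 -0.68  1.6   0.11  1.41  1.5 ]
clock: 33.25
eef_pos: [0.5288, -0.1614, 0.2915]
ee_rot: [0.096, 0.995, -0.001, 0.001]
ft_force: [1.2, 1.9, 9.4]
grip_width: 0.0182
finger_force: 30.0
t 33.25 u -24.2 w 287.9 lat 0.4 F [1.2 1.9 9.4] w 0.0182 q [ 0.81  0.17 -0.67  1.6   0.11  1.41  1.51]
```

```bash
python3 -m crank '[{"x":0,"y":-0.002,"z":0,"turn":0},{"x":0,"y":-0.002,"z":0,"turn":0},{"x":0,"y":0,"z":0,"turn":0},{"x":0,"y":0,"z":0,"turn":0}]'
python3 uw.py
python3 -m crank '[{"x":0,"y":-0.002,"z":0,"turn":0},{"x":0,"y":-0.002,"z":0,"turn":0},{"x":0,"y":0,"z":0,"turn":0},{"x":0,"y":0,"z":0,"turn":0}]'
python3 uw.py
```

```text
clock: 33.65
eef_pos: [0.528, -0.1653, 0.2915]
ee_rot: [0.096, 0.995, -0.001, 0.001]
ft_force: [-0.0, 1.3, 10.4]
grip_width: 0.0176
finger_force: 30.0
t 33.65 u -28.2 w 287.9 lat 0.5 F [-0.   1.3 10.4] w 0.0176 q [ 0.82  0.17 -0.67  1.6   0.11  1.41  1.52]
clock: 34.05
eef_pos: [0.5271, -0.1693, 0.2914]
ee_rot: [0.096, 0.995, -0.001, 0.001]
ft_force: [0.5, 0.5, 9.4]
grip_width: 0.0178
finger_force: 30.0
t 34.05 u -32.3 w 287.8 lat 0.6 F [0.5 0.5 9.4] w 0.0178 q [ 0.82  0.17 -0.67  1.6   0.11  1.41  1.52]
```

Run:
```python
from h import *
s=get_image("side");cv2.imwrite("pics/s6.png",s[:,:,::-1])
cv2.imwrite("pics/s6c.png",crop(s,230,120,160,120,5)[:,:,::-1])
h=np.array([.188,.982,0]);p=np.array(sense()["eef_pos"])
for nm,du,z in(("tube",0,.01),("foot",-.14,.0065),("bar",0,.284)):
    for k in(-.11,0,.11):
        q=p+h*du+np.array([-.982,.188,0])*k;q[2]=z;print(nm,k,((proj("side",q)-[230,120]+.4)*5).round(0))
```

```text
tube -0.11 [133. 557.]
tube 0 [319. 594.]
tube 0.11 [513. 632.]
foot -0.11 [225. 440.]
foot 0 [401. 473.]
foot 0.11 [582. 506.]
bar -0.11 [114. 102.]
bar 0 [319. 133.]
bar 0.11 [532. 166.]
```

View pics/s6c.png

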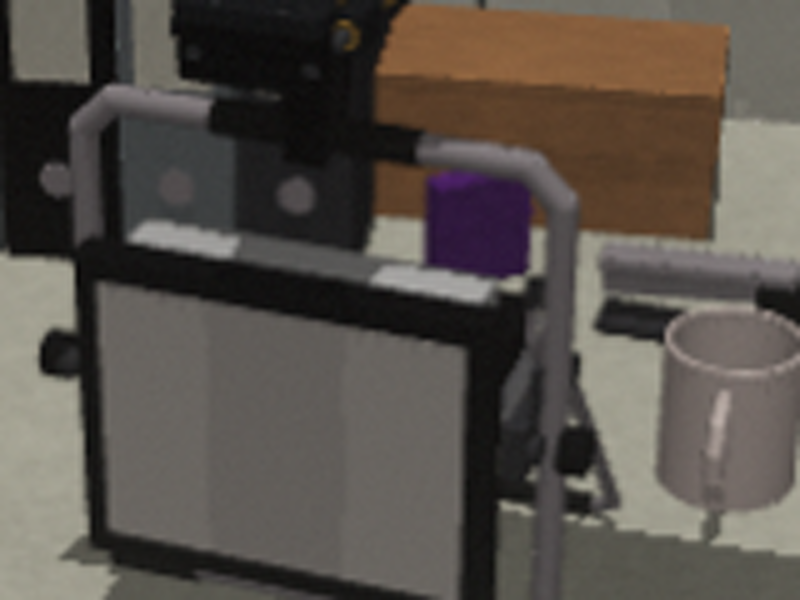

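The lamp stands nearly upright: bar at (320,135), foot end by (585,503) against (582,506) predicted, and the mug is clear at (730,410). Now to check where the lower tube is, numerically.

Run:
```python
from h import *
s=cv2.imread("pics/s6.png").astype(int).mean(2)
h=np.array([.188,.982,0]);l=np.array([-.982,.188,0]);p=np.array(sense()["eef_pos"])
for k in(-.05,0,.05):
    q=p+l*k;q[2]=.01;r=proj("side",q);q=q+h*.02;print(k,r.round(1),(proj("side",q)-r).round(2),s[int(r[1])-14:int(r[1])+14,int(round(r[0]))].round().astype(int).tolist())
for k in(-.09,.08):
    q=p+l*k;q[2]=.284;r=proj("side",q);print("bar",r.round(1),s[int(r[1])-8:int(r[1])+9,int(round(r[0]))].round().astype(int).tolist())
```

```text
-0.05 [276.3 234.9] [-2.65  3.83] [92, 92, 95, 94, 94, 95, 94, 94, 94, 94, 93, 48, 25, 24, 24, 54, 68, 80, 86, 85, 87, 86, 86, 85, 86, 84, 86, 87]
0 [293.5 238.3] [-2.5   3.89] [93, 94, 90, 93, 93, 95, 94, 93, 93, 95, 86, 37, 23, 22, 26, 67, 70, 85, 86, 85, 85, 87, 87, 88, 86, 86, 84, 83]
0.05 [310.9 241.8] [-2.35  3.96] [103, 101, 102, 101, 101, 101, 100, 102, 102, 102, 102, 70, 32, 24, 21, 35, 67, 73, 83, 86, 86, 84, 83, 83, 85, 85, 84, 84]
bar [259.7 141.1] [107, 108, 109, 107, 100, 125, 123, 113, 96, 78, 64, 59, 63, 63, 63, 63, 63]
bar [324.3 151. ] [62, 64, 67, 65, 62, 91, 125, 119, 104, 86, 70, 65, 66, 56, 46, 41, 42]
```

Run:
```python
from h import *
h=np.array([.188,.982,0]);l=np.array([-.982,.188,0]);p=np.array(sense()["eef_pos"])
s=cv2.imread("pics/s6.png").astype(int).mean(2)
for th in(80,84,87,90,93,96):
    a=np.radians(th);out=[]
    for k,col in((-.05,276),(0,293),(.05,311)):
        # lamp-frame offset from bar: dx=-239, dz=-56 ; x axis=(cos,sin), z axis=(-sin,cos) in (h,z)
        for dz in(-.056,):
            dx=-.239;u=dx*np.cos(a)-dz*np.sin(a);w=dx*np.sin(a)+dz*np.cos(a)
            q=p+l*k+h*u;q[2]=.284+w if True else 0
            # bar height by model: 10+274 sin
            q[2]=.010+.274*np.sin(a)+w;out.append(proj("side",q).round(1).tolist())
    print(th,out)
```

```text
80 [[274.4, 229.9], [291.8, 233.3], [309.4, 236.8]]
84 [[272.0, 231.9], [289.6, 235.3], [307.4, 238.8]]
87 [[270.2, 233.4], [287.9, 236.8], [305.9, 240.4]]
90 [[268.5, 234.9], [286.2, 238.4], [304.3, 242.0]]
93 [[266.7, 236.4], [284.6, 240.0], [302.8, 243.6]]
96 [[264.9, 238.0], [282.9, 241.6], [301.2, 245.3]]
```

Edge rows put the tilt at 89±1°. I'll push back a little further to feel the stand foot's contact.

```bash
python3 -m crank '[{"x":0,"y":-0.002,"z":0,"turn":0},{"x":0,"y":-0.002,"z":0,"turn":0},{"x":0,"y":0,"z":0,"turn":0},{"x":0,"y":0,"z":0,"turn":0}]'
python3 uw.py
python3 -m crank '[{"x":0,"y":-0.002,"z":0,"turn":0},{"x":0,"y":-0.002,"z":0,"turn":0},{"x":0,"y":0,"z":0,"turn":0},{"x":0,"y":0,"z":0,"turn":0}]'
python3 uw.py
```

```text
clock: 34.5
eef_pos: [0.5268, -0.1709, 0.2914]
ee_rot: [0.095, 0.995, 0.001, 0.001]
ft_force: [1.3, 7.5, 10.4]
grip_width: 0.0188
finger_force: 30.0
t 34.5 u -34.0 w 287.8 lat 0.6 F [ 1.3  7.5 10.4] w 0.0188 q [ 0.83  0.17 -0.67  1.6   0.1   1.41  1.53]
clock: 34.9
eef_pos: [0.5266, -0.1731, 0.2922]
ee_rot: [0.094, 0.996, 0.001, 0.002]
ft_force: [0.4, 12.7, 15.1]
grip_width: 0.0181
finger_force: 30.0
t 34.9 u -36.1 w 288.6 lat 0.4 F [ 0.4 12.7 15.1] w 0.0181 q [ 0.83  0.17 -0.67  1.6   0.1   1.41  1.54]
```

The foot is in firm contact. I'll ease off slightly, settle and hand in.

```bash
python3 -m crank '[{"x":0,"y":0.002,"z":0,"turn":0},{"x":0,"y":0,"z":0,"turn":0},{"x":0,"y":0,"z":0,"turn":0},{"x":0,"y":0,"z":0,"turn":0},{"x":0,"y":0,"z":0,"turn":0},{"x":0,"y":0,"z":0,"turn":0}]'
python3 uw.py
python3 -c "
from bench import arm
print(arm.job_done())"
```

```text
clock: 35.5
eef_pos: [0.5268, -0.1718, 0.2917]
ee_rot: [0.095, 0.996, 0.001, 0.001]
ft_force: [0.8, 10.0, 10.3]
grip_width: 0.0182
finger_force: 30.0
t 35.5 u -34.8 w 288.1 lat 0.5 F [ 0.8 10.  10.3] w 0.0182 q [ 0.83  0.17 -0.67  1.6   0.1   1.41  1.53]
the job is handed in; nothing more can be done
None
```

I handed the job in at 35.5 s with the battery fully seated, the stand out against its stop, and the lamp held upright by its bar on its tube and stand foot; the call returned no verdict.

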